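Close the ballot case: slot plate in, key knob on and held down

TASK

Close up the ballot case for the night: take the closing plate out of its stand and slide it blade-down into the slot in the case's lid until its handle rests on the lid, and let go of it. Then pick up the loose black key knob, turn it so that its pointer matches the flat of the D-shaft on the lid, push it fully onto the shaft and press the sprung shaft down to its stop; finish while still gripping the knob and holding it pressed down. Leave the other things on the table where they are.

Things in the scene. Friction and masses are not known exactly. Their poses are not given: they have to be found in the camera images.
- case: Ballot case: fixed dark box with a flat, level grey lid, 240 mm along x, 250 along y, 130 high; origin at the middle of its underside. In the lid are the slot, at y = +55 mm, and the D-shaft, at y = -60 mm (both at x = 0).
- slot (a point): Centre of the slot's mouth, in the top face of the lid. The slot runs along x: 96 mm long, 10 mm wide, edges chamfered 2 mm, free below for over 90 mm. z is up.
- stand: Fixed grey plastic stand of the closing plate, 130 x 60 x 40 mm high, with a slot along x, 95 x 8 mm, 32 mm deep, in which the plate stands at the start. Origin at the middle of its underside.
- plate_grip (a point): Centre of the closing plate's handle. The plate stands upright (z up): black handle bar 104 mm along x, 16 thick along y, 28 high; under it a steel blade 90 mm along x, 6 thick, to 74 mm below this point, its last 10 mm tapered to 82 x 3. About 0.25 kg. Lift it over 35 mm to clear the stand. Either way round fits. Home, its underside is on the lid: this point 14 mm above slot.
- knob_grip (a point): Centre of the grip bar of the loose black key knob, 35 mm above its underside (it lies bore-down). 50 mm high, 0.09 kg: round skirt 44 mm across, 20 high; on it a bar 48 mm along x, 14 thick along y, 30 high: pinch it across y, fingertips above the skirt. z is the axis, up. x points to the pointer: a nose on the skirt, 33 mm from the axis, with a white line there and on the bar's top on that half.
- knob_bore (a point): Middle of the closed end of the D-shaped bore in the knob's underside: 20 mm across, 16 deep, its flat 6 mm from the axis on the pointer's (+x) side. This point is on the axis, 19 mm below knob_grip and 16 above the underside; axes as there. It meets shaft_top when the knob is fully on.
- shaft_top (a point): Top centre of the upright steel D-shaft, 32 mm over the lid. 18 mm across, flat 5 mm from the axis on its +x side; z up. Top 3 mm chamfered by 2 mm. Sprung: sinks up to 8 mm, 4 N at first, 10 N at the stop. The flat's angle varies; a black line on the collar shows its side. Stiff to turn (0.5 N m): turn the knob, at most 1.5 rad from how it lies.
- spindle: Round steel collar at the foot of the D-shaft, 60 mm across, 4 mm thick, turning with it; origin at its underside on the shaft's axis, x towards the shaft's flat, where a black line is drawn on it. The shaft stands 28 mm above it; the knob stays clear of it.
- plunger (a joint): How far the D-shaft has been pressed down: 0 up, 0.008 m at its stop; it springs back when let go.
- tape: Bystander, to be left alone: roll of clear tape lying flat, 90 mm across, 24 mm high; origin at the middle of its underside.
- stapler: Bystander, to be left alone: stapler, 140 x 34 x 54 mm; origin at the middle of its underside.
- stamp: Bystander, to be left alone: turned wooden hand stamp, 44 mm foot, 70 mm high, round knob on a neck; origin at the middle of its underside.
- inkpad: Bystander, to be left alone: ink pad, 90 x 110 x 16 mm; origin at the middle of its underside.
- marker: Bystander, to be left alone: white marker lying flat, 130 x 14 x 14 mm; origin at the middle of its underside.
Not all that is in view belongs to the job. What is shaped like the part that bears plate_grip but red is not meant.

How it is judged:
On the way, in this order (a step that is already met when the one before it is completed fails the run):
1. the closing plate is fully home in the case's slot and let go (z of plate_grip in the frame of slot between 0.009 and 0.018 m and horizontal distance between plate_grip and slot below 0.008 m and angle between the x axis of plate_grip and the x axis of slot, either way round below 0.12 rad and angle between plate_grip's own z axis and vertical below 0.12 rad and contact force between the fingers and plate below 0.1 N), for 0.2 s.
2. the knob is fully on the D-shaft, flat to flat (distance between knob_bore and shaft_top below 0.0035 m and angle between the x axis of knob_grip and the x axis of shaft_top, either way round below 0.2 rad and angle between knob_grip's own z axis and vertical below 0.15 rad), for 0.2 s.
At the end, for the whole second after the job is handed in: The plate stands in the slot with its handle on the lid (within 4 mm in height, 8 mm sideways, 0.12 rad); the knob is fully on the D-shaft (bore end within 3.5 mm of the shaft's top, flats within 0.2 rad), the fingers still grip it (over 1 N) and the shaft is held down by more than 5 of its 8 mm (all of step 2 and z of plate_grip in the frame of slot between 0.009 and 0.018 m and horizontal distance between plate_grip and slot below 0.008 m and angle between the x axis of plate_grip and the x axis of slot, either way round below 0.12 rad and angle between plate_grip's own z axis and vertical below 0.12 rad and value of joint plunger above 0.005 m and contact force between the fingers and knob above 1 N); the arm keeps its last pose, push and grip.
It fails at once if a bystander on the table is pushed more than 30 mm (distance of any of tape, stapler, stamp, inkpad, marker from where it was at the start of the episode above 0.03 m).
It also fails if it takes over 72 s, if anything falls off the work surface, if the arm or the gripper's body presses on something with over 40 N, if the wrist force passes 120 N, or if a joint passes its speed limit or range.

ROBOT

A 7-joint arm with a two-finger parallel gripper is mounted at the origin on the work surface. World frame = base frame: x ahead of the robot, y to its left, z up, the work surface at z = 0. Lengths are in m, angles in rad, forces in N, time in s.
With the tool pointing down it reaches from about 0.4 to 0.875 m from the base axis. Payload 6.5 kg.
Tool frame: the origin (TCP) lies between the finger pads; the fingertips stand 8 mm ahead of it and the grasp point (between the pads) lies 11 mm behind it (bot.finger_overhang is the distance from the TCP to the fingertips, in m); z points along the fingers, y is the direction in which the jaws open and shut (so a half turn about z gives the same grasp; the last joint's range is limited). The gripper opens to 88 mm and grips with 3 to 60 N. Pads are 18 mm wide; open, the fingers measure 123 mm over their backs; the gripper's body (75 mm by 187 mm) begins 45 mm behind the grasp point.
Start: joints at [-1.246, 0.536, -0.004, 1.538, 0.003, 1.067, -0.071], TCP at [0.248, 0.601, 0.247] pointing down, gripper open.
Joint ranges: [-2.7, 2.7], [-0.37, 2.16], [-1.27, 1.26], [0.24, 2.4], [-1.31, 4.45], [0.19, 1.91], [-2.76, 2.76]. Speed limits (rad/s): [2.39, 2.39, 3.14, 3.14, 3.14, 3.14, 3.14].

INTERFACE

Orientations are given as [roll, pitch, yaw] about the fixed x, y, z axes, in that order (R = Rz(yaw) Ry(pitch) Rx(roll)).
In Python, from plant import bot, grab_frame, models gives the robot as it stands. Calls block until the motion is done:
- bot.reach(position, orientation): joint-space move of the TCP to a pose.
- bot.servo_line(position, ori=None, v=0.15, max_force=None): straight line of the TCP; ori=None keeps the orientation; v is the mean speed in m/s. With max_force (N) it stops when the force on the tool has changed by that much, and returns True; else False.
- bot.movej(angles): joint-space move.
- bot.let_go() and bot.clamp(squeeze=None): open the fingers fully, or close them until they stop; squeeze is the grip in N (None keeps the last).
- bot.dwell(seconds).
- bot.inverse_kinematics(position, orientation): joint angles nearest the present ones, or None.
- bot.get_obs(): the state.
- grab_frame(name): name is "side" or "top"; returns a dict with "color" (384x512x3 uint8, red, green, blue), "intrinsics" (3x3 intrinsics, pixels), "cam_to_world" (4x4, takes a point from camera to world coordinates). Camera axes: x right, y down, z forward; pixel columns grow to the right and rows downward; lengths in m; the calibration is good to about 2 mm. A picture is of the moment at which its call begins. There is no depth.
A pose or a line that the arm cannot do raises bot.Unreachable and nothing moves.
- bot.job_done(): hands the job in, once; it reports no verdict.
Trained networks look in the newest picture that a camera, given by its name, has taken for a name from the list of things; names that differ only in an ending like _2 or _b are one class to them, and where a whole thing is asked for, a point or a joint stands for the part that bears it (a point fixed in the world has none). Each returns a list of dicts, best first, with "confidence" (0 to 1); they miss things now and then, are a little off and sometimes report something else, mostly with a low value. They report only what shows in the picture. A call takes as long as a camera call. They do not tell look-alikes from the thing itself.
- models.spot_in(target, camera): "location" ([x, y, z] in m, in world coordinates, good to about 4 mm: the middle of the surface that is visible of it).
- models.tip_of(target, camera): "location" ([x, y, z] in m, in world coordinates, good to about 4 mm: a listed point, or the origin of a listed thing).
The state is a dict: "t": time; "joints": joint angles; "dq": joint speeds; "effort": joint torques, N m; "ee_pos": TCP position; "ee_rot": TCP orientation; "wrist_force": force on the tool from outside, world axes, zero at the start; "moment": the same for the moment, N m; "opening": finger opening in m.
Only numpy, scipy, OpenCV 4.12 (cv2) and the standard library are available. Lean on these libraries where they do the work, as an engineer would, in place of code of your own. Each camera call takes 0.05 s, during which the arm holds its last target. There are 200 camera calls.

## Working session

There is one attempt and no reset: what is moved stays moved. The work goes in short steps, each a Python script; the robot and the scene stay as the last script left them, time stands still between calls to the robot, and variables do not carry over. Pictures are saved under pics/ and viewed, about 8 in all and at most 12, crops included, and the job is handed in when it is done.

```bash
ls; mkdir -p pics; cat > h.py <<'E'
from plant import bot, grab_frame, models
import numpy as np, cv2
def save(f,name,crop=None,scale=1):
    im=f["color"][:,:,::-1]
    if crop: im=im[crop[1]:crop[3],crop[0]:crop[2]]
    cv2.imwrite("pics/"+name,cv2.resize(im,None,fx=scale,fy=scale,interpolation=cv2.INTER_CUBIC))
def proj(f,p):
    T=np.linalg.inv(f["cam_to_world"]);q=T[:3,:3]@np.array(p)+T[:3,3];u=f["intrinsics"]@q;return u[:2]/u[2]
def ray(f,uv,z):
    T=np.array(f["cam_to_world"]);d=T[:3,:3]@np.linalg.inv(f["intrinsics"])@np.array([uv[0],uv[1],1.]);c=T[:3,3]
    return c+d*(z-c[2])/d[2]
E
python3 - <<'E'
from h import *
np.set_printoptions(precision=4,suppress=True)
F={c:grab_frame(c) for c in("top","side")}
for c in F: save(F[c],c+"0.png",scale=1.5); print(c,F[c]["cam_to_world"][:3],F[c]["intrinsics"][0])
for c in F:
  for n in "case slot stand plate_grip knob_grip knob_bore shaft_top spindle tape stapler stamp inkpad marker".split():
    print(c,n,[(np.round(d["location"],3).tolist(),round(d["confidence"],2),proj(F[c],d["location"]).round().tolist()) for d in models.tip_of(n,c)[:3]])
print(bot.get_obs())
E
```

```text
pics
top [[ 0.0156 -0.9867  0.162   0.3224]
 [-0.9996 -0.0194 -0.0221 -0.115 ]
 [ 0.0249 -0.1616 -0.9865  1.1097]] [373.5921   0.     257.4925]
side [[ 0.6986 -0.4731  0.5367 -0.1638]
 [-0.7153 -0.4819  0.5062 -0.7071]
 [ 0.0192 -0.7375 -0.6751  0.9095]] [433.2075   0.     249.9836]
top case [([0.543, 0.221, 0.002], 0.78, [137.0, 179.0]), ([0.671, -0.363, -0.003], 0.39, [330.0, 143.0])]
top slot [([0.532, 0.276, 0.134], 0.8, [102.0, 172.0]), ([0.542, 0.222, -0.001], 0.5, [137.0, 179.0])]
top stand [([0.488, -0.357, 0.002], 0.69, [330.0, 201.0])]
top plate_grip [([0.49, -0.358, 0.079], 0.9, [336.0, 196.0]), ([0.333, -0.43, 0.076], 0.78, [363.0, 253.0]), ([0.664, -0.519, 0.077], 0.61, [390.0, 138.0])]
top knob_grip [([0.516, -0.125, 0.035], 0.77, [253.0, 188.0])]
top knob_bore []
top shaft_top [([0.556, 0.163, 0.16], 0.63, [143.0, 162.0])]
top spindle [([0.552, 0.162, 0.129], 0.95, [146.0, 167.0])]
top tape [([0.656, -0.22, -0.002], 0.62, [284.0, 146.0])]
top stapler [([0.69, -0.101, 0.002], 0.84, [246.0, 134.0]), ([0.443, -0.035, 0.0], 0.18, [222.0, 214.0])]
top stamp [([0.359, -0.241
[... 960 characters left out ...]
amp [([0.36, -0.244, -0.002], 0.75, [257.0, 263.0])]
side inkpad [([0.671, -0.363, 0.0], 0.96, [362.0, 224.0])]
side marker [([0.45, -0.041, -0.004], 0.67, [228.0, 207.0]), ([0.55, 0.164, 0.131], 0.16, [205.0, 127.0])]
{'t': 1.4, 'joints': array([-1.2462,  0.5364, -0.0044,  1.5379,  0.0026,  1.0673, -0.0712]), 'dq': array([ 0.0001,  0.0002, -0.0004, -0.0006, -0.0014, -0.0007,  0.0008]), 'effort': array([ -0.0002, -57.0885,   0.99  , -25.1915,  -0.0563,   0.0108,
        -0.    ]), 'ee_pos': array([0.2476, 0.601 , 0.2467]), 'ee_rot': array([3.1415, 0.    , 2.7508]), 'wrist_force': array([-0.3787, -0.1082,  0.0459]), 'moment': array([-0.031 , -0.0096,  0.022 ]), 'opening': 0.08803707649969189}
```

View both.

View pics/top0.png

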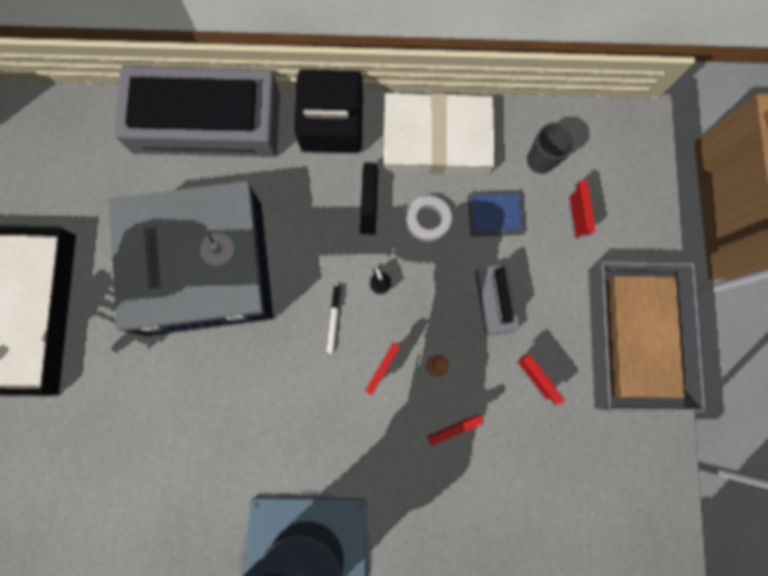

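View pics/side0.png

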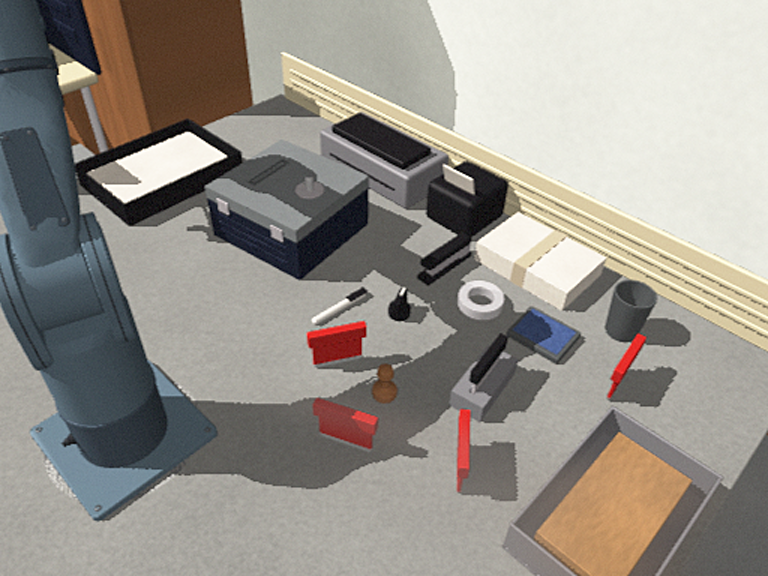

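The black-handled plate in the grey stand (top 336,196; side 326,240) is the one meant. The red look-alikes are at top (255,245), (303,287), (361,253) and (389,139). I'll confirm it in one enlarged montage with the knob and spindle, and get the angles at the same time.

```bash
python3 - <<'E'
import cv2,numpy as np
t=cv2.resize(cv2.imread("pics/top0.png"),(512,384),interpolation=cv2.INTER_AREA);
E
python3 - <<'E'
from h import *
F={c:grab_frame(c) for c in("top","side")}
def cr(c,u,v,w):
    im=F[c]["color"][v-w:v+w,u-w:u+w,::-1]; return cv2.resize(im,(260,260),interpolation=cv2.INTER_CUBIC)
a=np.hstack([cr("top",253,187,20),cr("top",144,165,26),cr("top",332,199,32)])
b=np.hstack([cr("side",266,203,20),cr("side",206,124,26),cr("side",323,248,32)])
cv2.imwrite("pics/m1.png",np.vstack([a,b]))
E
```

```text
(no output)
```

View pics/m1.png

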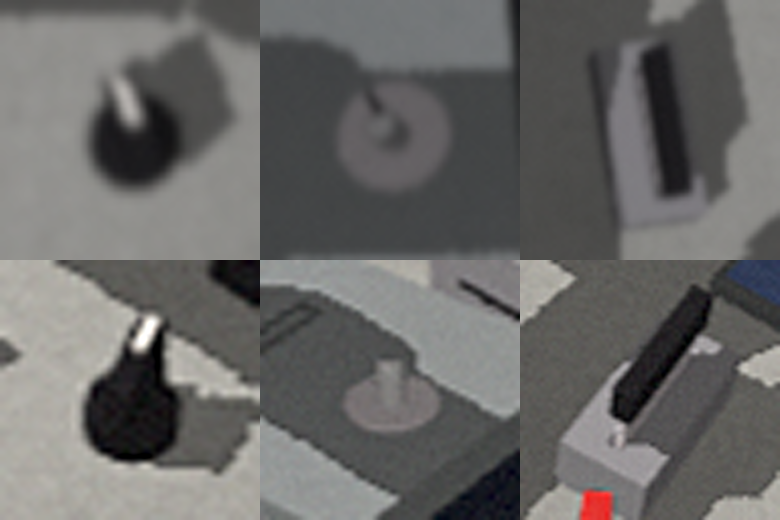

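The crop shows the black handle in the grey stand, so that is the right part. The knob's white pointer runs up and left (+x, slightly +y) and the collar's black line runs up and left. Next I compute the angles and refine the slot and handle by segmentation.

```bash
python3 - <<'E'
from h import *
np.set_printoptions(precision=4,suppress=True)
F={c:grab_frame(c) for c in("top","side")}
t,s=F["top"],F["side"]
# knob
def yaw(a,b): d=b-a; return np.arctan2(d[1],d[0])
k=np.array([.517,-.1255])
tip=ray(t,(249.9,178.5),.02); print("knob nose top",tip,yaw(k,tip[:2]), np.linalg.norm(tip[:2]-k))
bi=ray(s,(246+135/6.5,183+92/6.5),.05);bo=ray(s,(246+153/6.5,183+58/6.5),.05);print("bar line side",bi,bo,yaw(bi,bo),yaw(k,bi[:2]),yaw(k,bo[:2]))
# spindle
c=ray(t,(118+133/5,139+137/5),.134);o=ray(t,(118+105/5,139+85/5),.134);print("spindle",c,o,yaw(c,o),np.linalg.norm(o-c))
# dark segmentation
def seg(f,u,v,w,thr,z,name):
    g=cv2.cvtColor(f["color"],cv2.COLOR_RGB2GRAY)[v-w:v+w,u-w:u+w]
    m=(g<thr).astype(np.uint8);n,l,st,ce=cv2.connectedComponentsWithStats(m)
    for i in range(1,n):
        if st[i,4]<25: continue
        ys,xs=np.nonzero(l==i); P=np.array([ray(f,(x+u-w,y+v-w),z)[:2] for x,y in zip(xs,ys)],np.float32)
        r=cv2.minAreaRect(P); d=np.linalg.svd(P-P.mean(0),full_matrices=False)[2][0]
        print(name,thr,i,st[i],"mean",P.mean(0),"rect",np.round(r[0],4),np.round(r[1],3),"yaw",np.arctan2(d[1],d[0]))
for thr in(35,45,55): seg(t,336,196,26,thr,.096,"plate")
for thr in(50,60): seg(t,102,172,26,thr,.13,"slot"); 
for n,z in(("slot",.13),("spindle",.13),("plate_grip",.082),("knob_grip",.035),("shaft_top",.162)):
  for cam in F:
    q=[np.array(d["location"]) for d in models.tip_of(n,cam)[:3]]
    print(n,cam,[ray(F[cam],proj(F[cam],p),z)[:2] for p in q])
E
```

```text
knob nose top [ 0.5478 -0.1161  0.02  ] 0.29761088163784033 0.03222589490725873
bar line side [ 0.5192 -0.1302  0.05  ] [ 0.541 -0.121  0.05 ] 0.3985032172751744 -1.135729627102508 0.18362128555588472
spindle [0.5512 0.1646 0.134 ] [0.5794 0.1813 0.134 ] 0.5348159303402878 0.03270035308321811
plate 35 1 [ 21   9  10  35 184] mean [ 0.487  -0.3533] rect [ 0.4879 -0.3533] [0.095 0.016] yaw -2.9997556
plate 45 1 [ 20   9  11  36 223] mean [ 0.4873 -0.3533] rect [ 0.4869 -0.3535] [0.098 0.018] yaw -2.9998548
plate 55 1 [ 20   8  12  37 261] mean [ 0.4874 -0.354 ] rect [ 0.488 -0.354] [0.101 0.021] yaw -3.0031993
plate 55 2 [ 7 11  4 21 35] mean [ 0.5038 -0.3069] rect [ 0.5011 -0.3076] [0.057 0.005] yaw -3.0168252
slot 50 1 [ 21   6   9  40 257] mean [0.5352 0.2793] rect [0.5358 0.2793] [0.106 0.018] yaw -2.989493
slot 60 1 [ 20   5  11  42 374] mean [0.5356 0.2794] rect [0.5358 0.2795] [0.113 0.024] yaw -2.9946413
slot top [array([0.5334, 0.2745])]
slot side [array([0.5358, 0.2784]), array([ 0.5717, -0.1875])]
spindle top [array([0.5538, 0.1663]), array([ 0.3537, -0.2265])]
spindle side [array([0.5621, 0.1692])]
plate_grip top [array([ 0.6625, -0.5191]), array([ 0.3539, -0.1333]), array([ 0.2398, -0.2685])]
plate_grip side [array([ 0.4885, -0.3637]), array([ 0.3466, -0.1385]), array([ 0.2388, -0.2713])]
knob_grip top [array([ 0.5173, -0.127 ])]
knob_grip side [array([ 0.5146, -0.1266])]
shaft_top top [array([0.5545, 0.1643])]
shaft_top side [array([0.5497, 0.1625])]
```

```bash
python3 - <<'E'
from h import *
np.set_printoptions(precision=3,suppress=True)
for y in (.14,.14-np.pi,.14+np.pi):
  print(y)
  for p,dy in(((.488,-.355,.25),0),((.488,-.355,.08),0),((.535,.277,.28),.01),((.535,.277,.14),.01),((.516,-.126,.032),.16),((.551,.164,.18),.4),((.551,.164,.16),.4)):
    print(p,bot.inverse_kinematics(p,[np.pi,0,y+dy]))
E
```

```text
0.14
(0.488, -0.355, 0.25) [ 0.013  0.555  0.775  1.697 -0.434  1.069 -0.505]
(0.488, -0.355, 0.08) [ 0.039  0.822  0.751  1.801 -0.747  0.828 -0.267]
(0.535, 0.277, 0.28) [-1.017  0.482  0.65   1.664 -0.32   1.104 -1.698]
(0.535, 0.277, 0.14) [-0.958  0.655  0.573  1.775 -0.456  0.848 -1.592]
(0.516, -0.126, 0.032) [-0.154  0.717  0.403  1.984 -0.522  0.543 -0.655]
(0.551, 0.164, 0.18) [-0.778  0.544  0.557  1.824 -0.364  0.876 -1.08 ]
(0.551, 0.164, 0.16) [-0.769  0.573  0.546  1.837 -0.388  0.839 -1.062]
-3.001592653589793
(0.488, -0.355, 0.25) [-0.076  0.614  0.93   1.702 -0.543  1.106  2.73 ]
(0.488, -0.355, 0.08) [ 0.279  0.71   0.385  1.787 -0.381  0.719  2.58 ]
(0.535, 0.277, 0.28) [-0.559  0.422  0.009  1.636 -0.004  1.084  1.172]
(0.535, 0.277, 0.14) [-0.529  0.586 -0.032  1.748  0.025  0.808  1.148]
(0.516, -0.126, 0.032) [ 0.121  0.673  0.043  1.968 -0.056  0.501  2.075]
(0.551, 0.164, 0.18) [-0.33   0.491 -0.049  1.797  0.031  0.855  1.717]
(0.551, 0.164, 0.16) [-0.322  0.518 -0.06   1.809  0.041  0.815  1.708]
3.2815926535897932
(0.488, -0.355, 0.25) [-0.076  0.614  0.93   1.702 -0.543  1.106  2.73 ]
(0.488, -0.355, 0.08) [ 0.279  0.71   0.385  1.787 -0.381  0.719  2.58 ]
(0.535, 0.277, 0.28) [-0.559  0.422  0.009  1.636 -0.004  1.084  1.172]
(0.535, 0.277, 0.14) [-0.529  0.586 -0.032  1.748  0.025  0.808  1.148]
(0.516, -0.126, 0.032) [ 0.121  0.673  0.043  1.968 -0.056  0.501  2.075]
(0.551, 0.164, 0.18) [-0.33   0.491 -0.049  1.797  0.031  0.855  1.717]
(0.551, 0.164, 0.16) [-0.322  0.518 -0.06   1.809  0.041  0.815  1.708]
```

```bash
python3 - <<'E'
from h import *
np.set_printoptions(precision=4,suppress=True)
o=[np.pi,0,.14]
bot.reach([.488,-.355,.25],o)
print(bot.servo_line([.488,-.355,.080],v=.12,max_force=10))
bot.clamp(30); x=bot.get_obs(); print(x["t"],x["opening"],x["ee_pos"],x["wrist_force"])
print(bot.servo_line([.488,-.355,.14],v=.1,max_force=25))
x=bot.get_obs(); print(x["t"],x["opening"],x["ee_pos"],x["wrist_force"])
f=grab_frame("side"); t=grab_frame("top")
a=cv2.resize(f["color"][185:285,265:385,::-1],None,fx=3.3,fy=3.3,interpolation=cv2.INTER_CUBIC)
b=cv2.resize(t["color"][140:240,280:400,::-1],None,fx=3.3,fy=3.3,interpolation=cv2.INTER_CUBIC)
cv2.imwrite("pics/g1.png",np.hstack([a,b]))
E
```

```text
False
8.1833 0.0161015895372944 [ 0.4881 -0.3554  0.08  ] [ 0.5181 -1.8868 -1.1091]
False
8.9333 0.01602373639782153 [ 0.4878 -0.3544  0.1396] [-0.6611  0.4609 -2.5247]
```

View pics/g1.png

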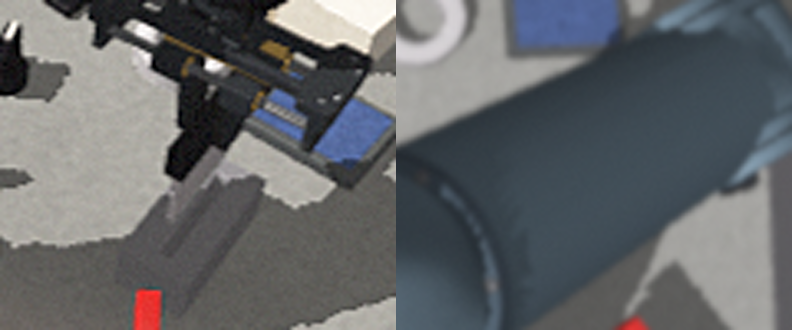

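The plate is held: the opening is 16.0 mm, the weight reads 2.5 N, and it hangs upright in the side view. Moving it over the slot for one look.

```bash
python3 - <<'E'
from h import *
np.set_printoptions(precision=4,suppress=True)
bot.servo_line([.488,-.355,.27],v=.2)
bot.reach([.535,.277,.27],[np.pi,0,.15])
bot.servo_line([.535,.277,.212],v=.15,max_force=10)
x=bot.get_obs(); print(x["t"],x["opening"],x["ee_pos"],x["wrist_force"])
f=grab_frame("side")
R=np.array([[np.cos(.15),-np.sin(.15)],[np.sin(.15),np.cos(.15)]])
im=cv2.resize(f["color"][60:160,120:240,::-1],None,fx=6,fy=6,interpolation=cv2.INTER_CUBIC)
for sx in(-1,1):   # expected tip ends (green), slot corners (red)
    p=np.r_[np.array([.535,.277])+R@[sx*.041,0],.14]; u=(proj(f,p)-[120,60]+.5)*6; cv2.circle(im,tuple(int(a) for a in u),4,(0,255,0),1)
    for sy in(-1,1):
        p=np.r_[np.array([.535,.277])+R@[sx*.048,sy*.005],.13]; u=(proj(f,p)-[120,60]+.5)*6; cv2.circle(im,tuple(int(a) for a in u),3,(0,0,255),1)
cv2.imwrite("pics/s1.png",im)
E
```

```text
12.625 0.016016049854400822 [0.5356 0.2766 0.2125] [-0.2893 -1.1291 -1.158 ]
```

View pics/s1.png

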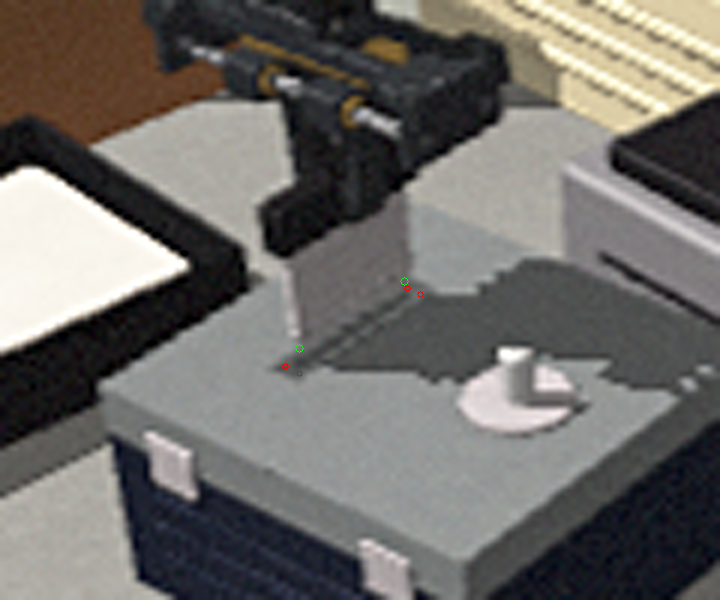

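The slot (near end 290,373; far end about 418,290) matches my projection. The blade's tip (295,338) hangs right above it, within about 2 mm. Inserting.

```bash
python3 - <<'E'
from h import *
np.set_printoptions(precision=4,suppress=True)
r=bot.servo_line([.535,.277,.165],v=.06,max_force=12)
x=bot.get_obs(); print(r,x["t"],x["opening"],x["ee_pos"],x["wrist_force"])
if not r:
    r=bot.servo_line([.535,.277,.137],v=.04,max_force=12)
    x=bot.get_obs(); print(r,x["t"],x["opening"],x["ee_pos"],x["wrist_force"],x["moment"])
E
```

```text
False 13.6083 0.016168261794124093 [0.5353 0.277  0.1653] [ 0.3442  1.1741 -2.5075]
True 14.1833 0.016019426161960493 [0.5348 0.2768 0.1415] [-0.7777 -0.128   3.4039] [0.002  0.1548 0.0262]
```

It met the lid at TCP z 0.1415, where 0.142 was expected for home. Releasing it and checking the result.

```bash
python3 - <<'E'
from h import *
np.set_printoptions(precision=4,suppress=True)
bot.let_go(); bot.dwell(.3)
bot.servo_line([.535,.277,.25],v=.15,max_force=15)
bot.reach([.517,-.126,.16],[np.pi,0,.3])
x=bot.get_obs(); print(x["t"],x["opening"],x["ee_pos"],x["wrist_force"])
F={}
for c in("side","top"):
    F[c]=grab_frame(c)
    for n in("plate_grip","slot","shaft_top","spindle","knob_grip"):
        print(c,n,[(np.round(d["location"],3).tolist(),round(d["confidence"],2)) for d in models.tip_of(n,c)[:5]])
a=cv2.resize(F["side"]["color"][75:175,140:240,::-1],(390,390),interpolation=cv2.INTER_CUBIC)
b=cv2.resize(F["top"]["color"][120:220,75:175,::-1],(390,390),interpolation=cv2.INTER_CUBIC)
cv2.imwrite("pics/p1.png",np.hstack([a,b]))
E
```

```text
18.0167 0.08799888025407812 [ 0.5176 -0.1248  0.16  ] [-0.1628  0.4702 -0.1726]
side plate_grip [([0.352, -0.131, 0.074], 0.82), ([0.665, -0.523, 0.074], 0.81), ([0.242, -0.268, 0.074], 0.67), ([0.538, 0.272, 0.142], 0.62), ([0.332, -0.426, 0.075], 0.55)]
side slot [([0.536, 0.28, 0.128], 0.88)]
side shaft_top [([0.553, 0.164, 0.161], 0.36)]
side spindle [([0.554, 0.161, 0.132], 0.56), ([0.545, 0.221, 0.002], 0.33)]
side knob_grip [([0.516, -0.128, 0.032], 0.82), ([0.551, 0.162, 0.16], 0.71)]
top plate_grip [([0.239, -0.269, 0.073], 0.74), ([0.533, 0.275, 0.144], 0.63), ([0.665, -0.519, 0.075], 0.61), ([0.331, -0.43, 0.074], 0.56), ([0.556, 0.164, 0.162], 0.48)]
top slot [([0.529, 0.275, 0.134], 0.87)]
top shaft_top [([0.556, 0.161, 0.161], 0.41)]
top spindle [([0.553, 0.163, 0.134], 0.79)]
top knob_grip [([0.519, -0.127, 0.037], 0.5), ([0.553, 0.165, 0.132], 0.29)]
```

View pics/p1.png

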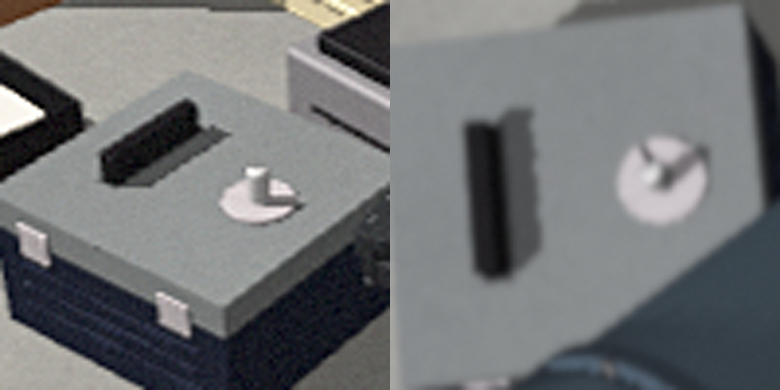

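The plate is home: the handle lies flat on the lid along the slot, and plate_grip reads z 0.142 to 0.144. The collar line shows at (645,155) in the right crop, with the shadow to the upper right. Now I measure the collar centre and line angle, then grip the knob.

```bash
python3 - <<'E'
from h import *
np.set_printoptions(precision=4,suppress=True)
t=grab_frame("top"); g=cv2.cvtColor(t["color"],cv2.COLOR_RGB2GRAY).astype(np.float32)
P=[]
for v in range(148,185):
    for u in range(126,164):
        if g[v,u]>165: P.append(ray(t,(u,v),.134)[:2])
P=np.array(P,np.float32); print("lid gray",g[190,140],"collar",g[172,147],len(P),"circle",cv2.minEnclosingCircle(P),P.mean(0))
for c in([.552,.164],[.554,.163]):
    res=[]
    for a in np.arange(-1.5,3.15,.1):
        uv=[proj(t,(c[0]+r*np.cos(a),c[1]+r*np.sin(a),.134)) for r in np.linspace(.016,.026,6)]
        m=np.array(uv,np.float32)
        res.append(cv2.remap(g,m[None,:,0].copy(),m[None,:,1].copy(),cv2.INTER_LINEAR).mean())
    print(c,[(round(a,1),int(b)) for a,b in zip(np.arange(-1.5,3.15,.1),res)][8:36])
print(bot.servo_line([.517,-.126,.033],v=.12,max_force=10))
bot.clamp(40); x=bot.get_obs(); print(x["t"],x["opening"],x["ee_pos"],x["ee_rot"],x["wrist_force"])
print(bot.servo_line([.517,-.126,.08],v=.1,max_force=20))
x=bot.get_obs(); print(x["t"],x["opening"],x["ee_pos"],x["wrist_force"])
f=grab_frame("side")
im=cv2.resize(f["color"][135:235,205:325,::-1],None,fx=6,fy=6,interpolation=cv2.INTER_CUBIC); cv2.imwrite("pics/k1.png",im)
E
```

```text
lid gray 143.0 collar 203.0 304 circle ((0.5524418950080872, 0.16739602386951447), 0.030569808557629585) [0.5497 0.1683]
[0.552, 0.164] [(np.float64(-0.7), 121), (np.float64(-0.6), 134), (np.float64(-0.5), 152), (np.float64(-0.4), 171), (np.float64(-0.3), 184), (np.float64(-0.2), 191), (np.float64(-0.1), 194), (np.float64(0.0), 195), (np.float64(0.1), 194), (np.float64(0.2), 192), (np.float64(0.3), 186), (np.float64(0.4), 171), (np.float64(0.5), 147), (np.float64(0.6), 131), (np.float64(0.7), 145), (np.float64(0.8), 171), (np.float64(0.9), 188), (np.float64(1.0), 195), (np.float64(1.1), 198), (np.float64(1.2), 199), (np.float64(1.3), 200), (np.float64(1.4), 201), (np.float64(1.5), 201), (np.float64(1.6), 201), (np.float64(1.7), 201), (np.float64(1.8), 201), (np.float64(1.9), 200), (np.float64(2.0), 199)]
[0.554, 0.163] [(np.float64(-0.7), 124), (np.float64(-0.6), 139), (np.float64(-0.5), 156), (np.float64(-0.4), 173), (np.float64(-0.3), 184), (np.float64(-0.2), 191), (np.float64(-0.1), 194), (np.float64(0.0), 196), (np.float64(0.1), 196), (np.float64(0.2), 196), (np.float64(0.3), 194), (np.float64(0.4), 187), (np.float64(0.5), 169), (np.float64(0.6), 143), (np.float64(0.7), 129), (np.float64(0.8), 146), (np.float64(0.9), 171), (np.float64(1.0), 187), (np.float64(1.1), 194), (np.float64(1.2), 197), (np.float64(1.3), 199), (np.float64(1.4), 200), (np.float64(1.5), 201), (np.float64(1.6), 201), (np.float64(1.7), 201), (np.float64(1.8), 201), (np.float64(1.9), 200), (np.float64(2.0), 199)]
False
20.9833 0.013479310550077818 [ 0.517  -0.1261  0.033 ] [ 3.1415 -0.      0.2999] [-0.5121 -0.5033  0.1606]
False
21.6 0.013738352195781095 [ 0.517  -0.1257  0.08  ] [-0.3862 -0.1245 -1.398 ]
```

View pics/k1.png

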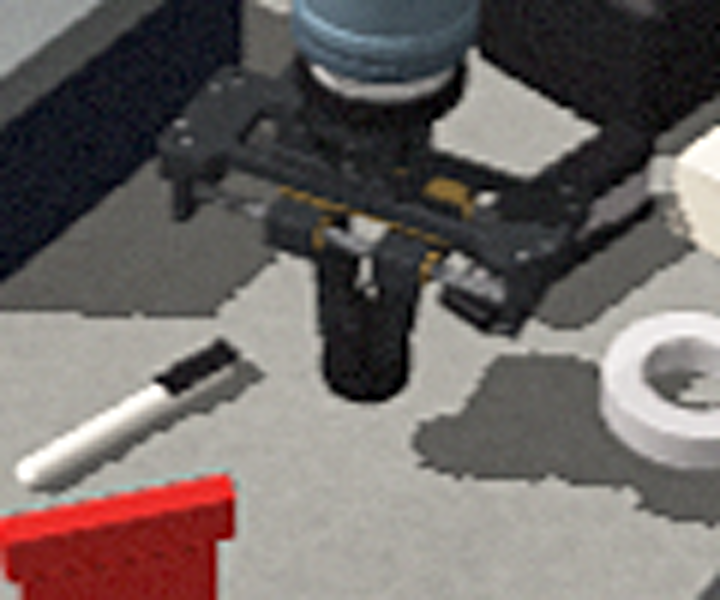

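The knob is held (opening 13.6 mm) and hangs straight, with the skirt at about (366,365). Going above the shaft, turned to 0.55 rad, for one look.

```bash
python3 - <<'E'
from h import *
np.set_printoptions(precision=4,suppress=True)
bot.servo_line([.517,-.126,.24],v=.2)
bot.reach([.5525,.1645,.24],[np.pi,0,.55])
bot.servo_line([.5525,.1645,.203],v=.1,max_force=8); bot.dwell(.2)
x=bot.get_obs(); p=x["ee_pos"];print(x["t"],x["opening"],p,x["ee_rot"],x["wrist_force"],x["joints"])
f=grab_frame("side")
for n in("knob_bore","knob_grip","shaft_top","spindle"): print(n,[(np.round(d["location"],4).tolist(),round(d["confidence"],2)) for d in models.tip_of(n,"side")[:3]])
im=cv2.resize(f["color"][80:160,155:255,::-1],None,fx=7,fy=7,interpolation=cv2.INTER_CUBIC)
def dot(q,c): u=(proj(f,q)-[155,80]+.5)*7; cv2.circle(im,tuple(int(a) for a in u),4,c,1)
for a in np.arange(0,6.28,.2): dot([p[0]+.022*np.cos(a),p[1]+.022*np.sin(a),p[2]-.033],(0,255,0)); dot([p[0]+.030*np.cos(a),p[1]+.030*np.sin(a),.134],(0,0,255))
cv2.imwrite("pics/k2.png",im)
E
```

```text
24.4417 0.013477518399744426 [0.553  0.1645 0.2037] [ 3.1414 -0.0012  0.5499] [-0.6744  0.0987 -0.0797] [-0.8645  0.5427  0.6821  1.807  -0.4157  0.9384 -1.0229]
knob_bore [([0.5544, 0.1645, 0.1872], 0.45), ([0.4478, -0.0365, -0.0038], 0.2)]
knob_grip [([0.5523, 0.1682, 0.2045], 0.52)]
shaft_top []
spindle [([0.5537, 0.1608, 0.1328], 0.53)]
```

View pics/k2.png

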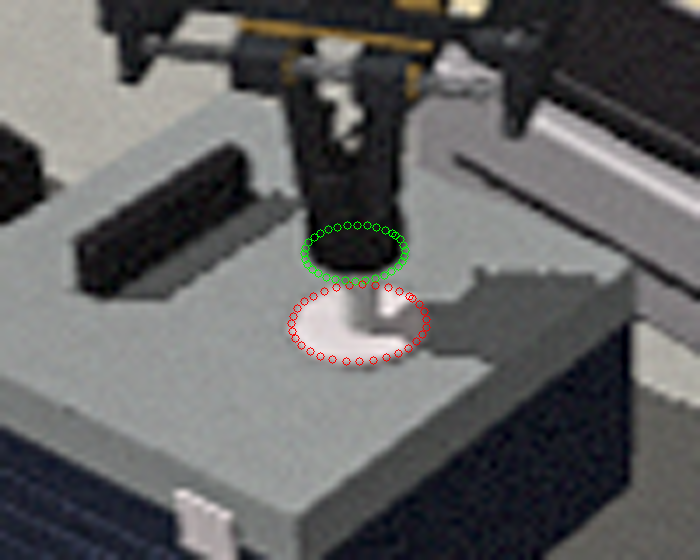

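The knob skirt centre (354,250) is about 1 px left of the shaft (362), so I shift about 2 mm along (+x,-y). Then a gentle descent that stops on early contact.

```bash
python3 - <<'E'
from h import *
np.set_printoptions(precision=4,suppress=True)
xy=[.553,.1628]
bot.servo_line(xy+[.203],v=.05); bot.dwell(.2)
r=bot.servo_line(xy+[.184],v=.02,max_force=3.5)
x=bot.get_obs(); print(r,x["t"],x["ee_pos"],x["wrist_force"],x["moment"],x["opening"])
E
```

```text
False 26.2417 [0.5526 0.1628 0.1838] [-2.7426 -0.2717 -1.234 ] [-0.0781  0.499   0.0845] 0.013806092972880164
```

The knob is in the bore, 11 mm onto the shaft with no axial resistance and a 2.7 N side push towards -x. I ease off 1 mm that way and press.

```bash
python3 - <<'E'
from h import *
np.set_printoptions(precision=4,suppress=True)
xy=[.552,.1627]
for z,m in((.179,6),(.175,12),(.171,14),(.168,16)):
    r=bot.servo_line(xy+[z],v=.02,max_force=m)
    x=bot.get_obs(); print(z,r,x["t"],x["ee_pos"],x["wrist_force"],x["moment"],x["opening"])
bot.dwell(.5); x=bot.get_obs(); print(x["t"],x["ee_pos"],x["ee_rot"],x["wrist_force"],x["opening"])
f=grab_frame("side")
for n in("knob_bore","knob_grip","plate_grip","spindle","stapler","marker"): print(n,[(np.round(d["location"],4).tolist(),round(d["confidence"],2)) for d in models.tip_of(n,"side")[:5]])
save(f,"e1.png",(135,75,255,165),6)
E
```

```text
0.179 False 26.65 [0.5524 0.1627 0.1791] [-0.1912  0.0498 -0.4247] [-0.0446  0.177  -0.0164] 0.013909658414697126
0.175 False 27.0 [0.5525 0.1627 0.1754] [-1.0396 -0.5852  5.2682] [-0.0415  0.379  -0.0219] 0.013427749548742743
0.171 False 27.35 [0.5525 0.1627 0.1717] [-3.0093  0.1364  9.0107] [-0.1494  0.6781 -0.0296] 0.013615962381899925
0.168 True 27.5583 [0.5526 0.1627 0.1708] [-3.8458 -0.0628 11.2783] [-0.1473  0.9677 -0.0008] 0.013593172735639428
28.0583 [0.5526 0.1627 0.1708] [-3.1404 -0.0013  0.5498] [-3.676  -0.0635 10.8828] 0.013720651530500512
knob_bore [([0.5504, 0.1646, 0.1545], 0.73)]
knob_grip [([0.5529, 0.1628, 0.1311], 0.51), ([0.5518, 0.1675, 0.1698], 0.44)]
plate_grip [([0.2376, -0.2689, 0.0732], 0.98), ([0.3357, -0.4277, 0.0723], 0.82), ([0.3487, -0.1318, 0.0735], 0.73), ([0.6665, -0.5216, 0.0719], 0.72), ([0.5357, 0.2741, 0.143], 0.49)]
spindle [([0.5553, 0.1628, 0.1326], 0.61)]
stapler [([0.6895, -0.101, -0.0014], 0.95)]
marker [([0.4499, -0.0399, -0.0025], 0.68)]
```

View pics/e1.png

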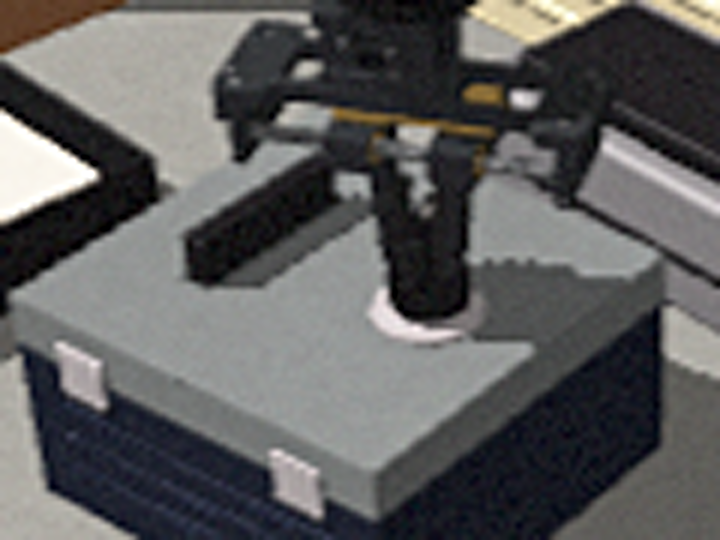

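The force curve fits a seated knob pressed to the stop: the spring starts near 0.179 and reaches 10.9 N (stop value 10 N) at 0.1708, where I expected 0.171. The image shows the knob low over the collar and the plate still home. Handing in.

```bash
python3 -c "
from h import *
bot.job_done(); x=bot.get_obs(); print(x['t'],x['ee_pos'],x['wrist_force'],x['opening'])"
```

```text
the job is handed in; nothing more can be done
the job is handed in; nothing more can be done
```

The job is handed in at about 28 s of robot time, with the plate home in the lid and the knob gripped and pressed down. The system gives no verdict, so success rests on my own checks below.

- **Plate:** I took the black-handled plate from its stand, not one of the red look-alikes, and slid it into the slot until it touched the lid. Contact came at TCP z 0.1415 m, against about 0.142 m expected. I let go, and the networks then placed the handle's centre at z 0.142–0.144 m (home is 0.144 m), within about 4 mm of the slot sideways.
- **Knob:** I turned it from about 0.30 to 0.55 rad and slid it onto the D-shaft. I pressed it to the stop: the spring pushed back from about z 0.179 m, and the force settled at 10.9 N at z 0.1708 m, where I expected 0.171 m. It was still gripped with about 40 N set and 13.7 mm opening.
- **Uncertain or disagreeing checks:**
  - The collar line gave 0.48–0.6 rad depending on the centre used, which is inside the 0.2 rad tolerance.
  - About 3.7 N of side force remained on the knob at the end.
  - The side camera showed held parts about 1.5 px higher than I projected.
- **Bystanders:** The stapler and marker read within a few millimetres of their starting positions. I did not check the tape, stamp or ink pad again.

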